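Pop the tall battery pack off the bench charger and catch it

TASK

The tall battery pack on the two-bay bench charger is full: with one finger press the release button beside it all the way down and keep it down, and with the other finger of the same hand trap the pack as the spring ejector kicks it down the slope, so that it is clear of its contacts but at least half of it is still in its bay. Finish while holding it so, button down and the pack at rest against that finger. Do not lift either pack, leave the slim pack latched in the other bay, and leave the jar, the screwdriver and the tape measure where they are.

Things in the scene. Friction and masses are not known exactly. Their poses are not given: they have to be found in the camera images.
- cradle: grey deck of a two-bay charger (224 mm wide, 160 deep, screwed down). Frame: x up the 25 degree slope to the black hood at the back (top 30 mm above deck), y across to the left seen from the low front, z square to the deck. Origin: on the running surface, midway between bays, 55 mm above the bench. Front edge at x = -85 mm; bench clear for 40 mm before it
- bay_left (a point): middle of the left bay's running surface, at (0, +44, 0) mm in the frame of cradle: a 68 mm wide channel between grey rails 14 mm high that end at x = -75 to -85 mm; their lips hold down the pack's foot. A pack at home fills x = -45 to +45 mm, held by a catch against a spring ejector behind it
- bay_right (a point): the same for the right bay, at (0, -44, 0) mm in the frame of cradle
- pack_tall_center (a point): centre of the tall battery pack: 90 mm long (along x), 56 wide, 46 high, with a foot 66 wide and 9 high; 0.34 kg, in either bay; axes as cradle. At home it is at x = 0 of the deck, 23 mm above it. Freed, it is kicked 14 mm towards -x and slides on off the deck within half a second unless stopped. Clear of its contacts at x = -10 mm, half out at x = -45 mm
- pack_slim_center (a point): centre of the slim battery pack, same length, width and foot but 26 mm high, latched in the bay that the tall one does not occupy; to be left there. 13 mm above the deck; axes as cradle
- button_left_top (a point): release button of the left (+y) bay: cap 20 mm along the slope by 24 mm across, on the rail beside its pack's nose. This point is the middle of the cap's top, moves with it, and lies at (-55, +94, 22) mm in the frame of cradle when up, 8 mm above the rail (1 mm when fully down). It is pressed square to the deck (-z of cradle); axes as cradle
- button_right_top (a point): release button of the right (-y) bay: cap 20 mm along the slope by 24 mm across, on the rail beside its pack's nose. This point is the middle of the cap's top, moves with it, and lies at (-55, -94, 22) mm in the frame of cradle when up, 8 mm above the rail (1 mm when fully down). It is pressed square to the deck (-z of cradle); axes as cradle
- button_left (a joint): travel of the left button: 0 up, 0.007 m fully down; its spring resists with 2.5 N at first, 5 N at the bottom. The catch frees that bay's pack at about 5 mm. Let go, the button springs up and its catch rubs on a pack that is half out
- button_right (a joint): travel of the right button: 0 up, 0.007 m fully down; its spring resists with 2.5 N at first, 5 N at the bottom. The catch frees that bay's pack at about 5 mm. Let go, the button springs up and its catch rubs on a pack that is half out
- screw_jar: closed jar with a screw lid, 66 mm across and 85 mm high, on the bench by the charger; origin at the middle of its underside. Leave alone
- screwdriver: screwdriver lying on the bench in front of the charger; origin on the bench under it. Leave alone
- tape_measure: tape measure, 70 by 36 by 58 mm high, standing on the bench by the charger; origin at the middle of its underside. Leave alone

How it is judged:
At the end, for the whole second after the job is handed in: A finger holds the button of the tall pack's bay down (over 5.5 of 7 mm, 1 N), the other button is up; the tall pack is still, resting on a finger (over 0.1 N), 9 to 45 mm down from home, flat on the deck; the slim pack is home within 5 mm (((y of pack_tall_center in the frame of cradle above 0 m and value of joint button_left above 0.0055 m and contact force between the fingers and button_left above 1 N and value of joint button_right below 0.002 m) or (y of pack_tall_center in the frame of cradle below 0 m and value of joint button_right above 0.0055 m and contact force between the fingers and button_right above 1 N and value of joint button_left below 0.002 m)) and x of pack_tall_center in the frame of cradle between -0.045 and -0.009 m and z of pack_tall_center in the frame of cradle between 0.018 and 0.028 m and angle between the z axis of pack_tall_center and the z axis of cradle, either way round below 0.1 rad and linear speed of pack_tall below 0.02 m/s and contact force between the fingers and pack_tall above 0.1 N and x of pack_slim_center in the frame of cradle above -0.005 m and z of pack_slim_center in the frame of cradle below 0.018 m); the arm keeps its last pose, push and grip.
It fails at once if the tall pack slid away (more than 50 mm out of its bay) (x of pack_tall_center in the frame of cradle below -0.05 m).
It fails at once if the tall pack was lifted or tipped up off the deck (z of pack_tall_center in the frame of cradle above 0.033 m or angle between the z axis of pack_tall_center and the z axis of cradle, either way round above 0.15 rad).
It fails at once if the slim pack was released or lifted (x of pack_slim_center in the frame of cradle below -0.007 m or z of pack_slim_center in the frame of cradle above 0.023 m).
It fails at once if the jar, the screwdriver or the tape measure was moved (distance of any of screw_jar, screwdriver, tape_measure from where it was at the start of the episode above 0.03 m).
It also fails if it takes over 32 s, if anything falls off the work surface, if the arm or the gripper's body presses on something with over 40 N, if the wrist force passes 120 N, or if a joint passes its speed limit or range.

ROBOT

A 6-joint arm with a two-finger parallel gripper is mounted at the origin on the work surface. World frame = base frame: x ahead of the robot, y to its left, z up, the work surface at z = 0. Lengths are in m, angles in rad, forces in N, time in s.
With the tool pointing down it reaches from about 0.325 to 0.925 m from the base axis. Payload 3.1 kg.
Tool frame: the origin (TCP) lies at the very end of the fingers, on their centre line; the grasp point (between the pads) lies 19 mm behind it; z points along the fingers, y is the line along which they close (so a half turn about z gives the same grasp; the last joint's range is limited). The gripper opens to 85 mm and grips with 20 to 120 N. Pads are 22 mm wide; open, the fingers measure 114 mm over their backs; the gripper's body (76 mm by 85 mm) begins 54 mm behind the grasp point. The pads swing forward as they close: fully open they stand 13 mm farther back than shut.
Start: joints at [1.118, 0.217, 1.613, -0, 1.311, -0.112], TCP at [0.209, 0.589, 0.231] pointing down, gripper open.
Joint ranges: [-2.75, 2.75], [-0.78, 2.1], [0.31, 2.55], [-1.13, 4.27], [0.13, 2.63], [-2.58, 2.58]. Speed limits (rad/s): [2.79, 2.79, 3.14, 3.14, 3.14, 3.14].

INTERFACE

Orientations are given as a rotation vector (axis times angle).
In Python, from cell import env gives the robot as it stands.
- The arm moves only by the tool send_rows, never from a script. Its argument "steps" is a list that holds one entry, the list of rows, each a list of 4 numbers: the shift along the tool's x, y, z in units of 0.02 m (1.0 is 0.02 m), then the turn about the tool's z in units of 0.5 rad (1.0 is 0.5 rad). A call has 1 to 8 rows; each row shifts and turns the commanded pose from where the row before left it, along the tool's axes as they then stand; what a row does not reach is not made up. A row lasts 1/10 s, in which the tool goes at most 50 mm and 8.59 degrees, less where a joint would pass 70% of its speed; a pose out of reach is approached as far as the arm can. A call with a number of a shift or a turn outside -1 to 1 is refused whole. A call with a gripper value outside its range is refused whole. "claw" is the opening, from 0 (shut) to 1 (fully open), set as the call begins (left out, the last holds). The fingers move at their own pace and stop on an object; "newtons" is the grip in N (left out, the last holds). Time passes only in rows, so rows that do not move let the fingers close. It gives the time, the measured TCP pose, the force, the opening and the grip force at its end, in the units of the state.
- env.sense(): the state, without advancing time (a new reading comes with each control period).
- env.get_image(name): name is "scene" or "top" or "wrist"; returns a dict with "img" (420x560x3 uint8, blue, green, red), "camera_matrix" (3x3 intrinsics, pixels), "position" and "attitude" of the camera in the world. Camera axes: x right, y down, z forward; pixel columns grow to the right and rows downward; lengths in m; the calibration is good to about 2 mm. A picture is of the moment at which its call begins. There is no depth.
- env.sign_off(): hands the job in; it is judged then, once.
The state is a dict: "t": time; "joint_pos": joint angles; "qd": joint speeds; "joint_efforts": joint torques, N m; "eef_pos": TCP position; "eef_rot": TCP orientation; "ft_force": force on the tool from outside, world axes, zero at the start; "torque": the same for the moment, N m; "gripper_width": finger opening in m; "grip_force": force on a finger pad.
Only numpy, scipy, OpenCV 4.12 (cv2) and the standard library are available. Lean on these libraries where they do the work, as an engineer would, in place of code of your own. Each camera call takes 0.05 s, during which the arm holds its last target. There are 200 camera calls.

## Working session

There is one attempt and no reset: what is moved stays moved. The work goes in short steps, Python scripts to look and compute and a tool call to move; the robot and the scene stay as the last step left them, time stands still between calls to the robot, and variables do not carry over. Pictures are saved under pics/ and viewed, at most 10 in all, crops included, and the job is handed in when it is done.

Besides the shell and the picture viewer there is one more tool, called after ">>>" in YAML: its name, and indented under it one key for each argument. send_rows: Moves the arm, as the interface text tells. Its arguments: {"type":"object","properties":{"steps":{"type":"array"},"claw":{"type":"number"},"newtons":{"type":"number"}},"required":["steps"]}

```bash
ls; mkdir -p pics; python3 - <<'E'
from cell import env
import cv2,numpy as np
print(env.sense())
for n in("scene","top"):
    d=env.get_image(n); cv2.imwrite(f"pics/{n}0.png",d["img"]); print(n,d["camera_matrix"],d["position"],d["attitude"])
E
```

```text
pics
{'t': 0.0, 'joint_pos': array([ 1.11781729e+00,  2.17783345e-01,  1.61491996e+00,  1.05567961e-05,
        1.31131315e+00, -1.12206742e-01]), 'qd': array([-0.00029438, -0.00135168,  0.00080757,  0.00151553, -0.00070681,
       -0.00045861]), 'joint_efforts': array([ 1.47471925e-03, -3.96871412e+01, -3.03842175e+01,  3.70881412e-05,
        9.86387255e-03,  6.92233982e-06]), 'eef_pos': array([0.20850569, 0.5883303 , 0.22995758]), 'eef_rot': array([-0.53258521, -3.09542184,  0.00365101]), 'ft_force': array([ 0.66807499, -0.11951604,  0.82553567]), 'torque': array([ 0.02976838,  0.01684708, -0.02831049]), 'grip_force': 0.0, 'gripper_width': 0.08559046137440592}
scene [[387.11929651   0.         282.22553275]
 [  0.         387.11929651 207.25788728]
 [  0.           0.           1.        ]] [0.93729829 0.39732392 0.59256581] [-1.12944866 -2.41967435  0.97602358]
top [[394.08097012   0.         275.12613568]
 [  0.         394.08097012 215.71233836]
 [  0.           0.           1.        ]] [0.49800995 0.07434834 0.77528824] [-2.15960989  2.14385882 -0.14118536]
```

View pics/scene0.png

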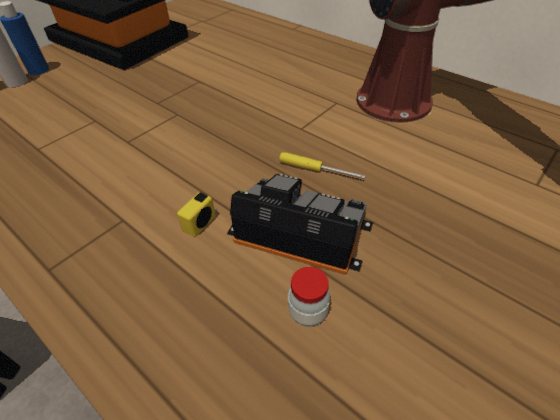

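View pics/top0.png

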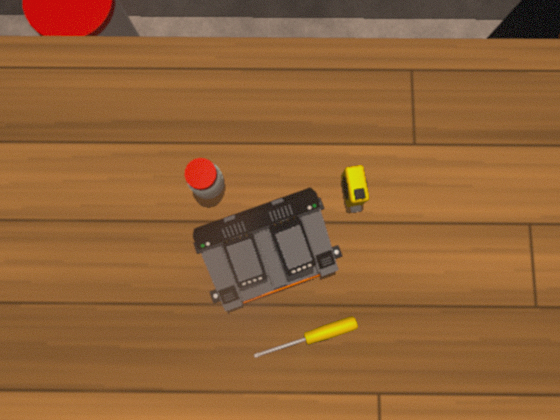

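The charger sits in the middle, its front towards the robot. The scene view shows the tall pack on the -y side, which is the right bay: pack at about (295,250) and button at about (326,260) in the top view. I'll enlarge the crop for precise points.

```bash
python3 - <<'E'
import cv2
im=cv2.imread("pics/top0.png")[180:320,180:360]
cv2.imwrite("pics/top0c.png",cv2.resize(im,None,fx=4.25,fy=4.25,interpolation=cv2.INTER_CUBIC))
E
```

```text
(no output)
```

View pics/top0c.png

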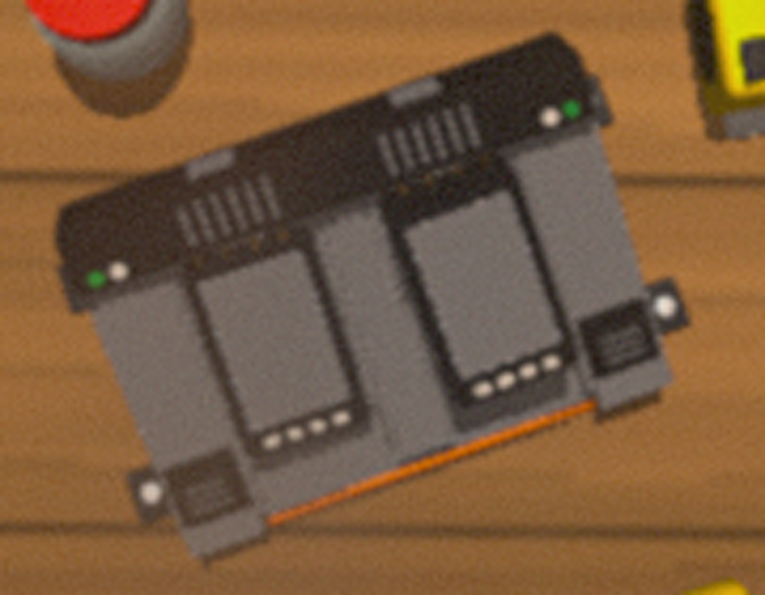

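The tall pack is in the right bay. The crop shows button caps at about (208,488) and (619,340). I'll refine those with a mask, fit the cradle pose on the button-top plane (z = 51.7 mm), and check it against other features.

```bash
cat > h.py <<'E'
import numpy as np,cv2
from scipy.spatial.transform import Rotation as R
C={"scene":(387.119,282.226,207.258,[0.93729829,0.39732392,0.59256581],[-1.12944866,-2.41967435,0.97602358]),
"top":(394.081,275.126,215.712,[0.49800995,0.07434834,0.77528824],[-2.15960989,2.14385882,-0.14118536])}
def ray(n,p,z):
    f,cx,cy,o,a=C[n]; d=R.from_rotvec(a).apply([(p[0]-cx)/f,(p[1]-cy)/f,1]); o=np.array(o)
    return o+d*(z-o[2])/d[2]
def proj(n,P):
    f,cx,cy,o,a=C[n]; q=R.from_rotvec(a).inv().apply(np.atleast_2d(P)-o)
    return np.c_[f*q[:,0]/q[:,2]+cx,f*q[:,1]/q[:,2]+cy]
E
python3 - <<'E'
from h import *
im=cv2.imread("pics/top0.png"); g=cv2.cvtColor(im,cv2.COLOR_BGR2GRAY)
B=[]
for c in((208,488),(619,340)):
    u,v=[(q+.5)/4.25-.5+180 for q in c]
    u0,v0=int(u)-11,int(v)-9
    m=(cv2.resize(g[v0:v0+19,u0:u0+23],None,fx=8,fy=8,interpolation=cv2.INTER_CUBIC)<62).astype(np.uint8)
    m=cv2.morphologyEx(m,cv2.MORPH_CLOSE,np.ones((17,17))); m=cv2.morphologyEx(m,cv2.MORPH_OPEN,np.ones((49,49)))
    n,l,s,ce=cv2.connectedComponentsWithStats(m); 
    i=min(range(1,n),key=lambda i:np.hypot(*(ce[i]-[92,76]))) 
    p=(ce[i]+.5)/8-.5+[u0,v0]; print("man",(u,v),"mask",p,s[i]/8)
    B.append((ray("top",(u,v),.0517),ray("top",p,.0517)))
for k in(0,1):
    l,r=B[0][k],B[1][k]; d=l-r; print("len",np.hypot(*d[:2]),"yaw",np.degrees(np.arctan2(-d[0],d[1])),l,r)
l,r=B[0][0],B[1][0]; d=l-r; yaw=np.arctan2(-d[0],d[1])
cr=R.from_euler("ZY",[yaw,-np.radians(25)])
O=(l+r)/2-cr.apply([-.055,0,.022]); print("O",O)
np.savez("cradle.npz",yaw=yaw,O=O)
pts={"noseT_l":(-45,-16,46),"noseT_r":(-45,-72,46),"front_l":(-85,80,0),"front_r":(-85,-80,0),"noseS_l":(-45,72,26),"noseS_r":(-45,16,26),"bl":(-55,94,22),"br":(-55,-94,22),"railR":(-85,-112,14),"railL":(-85,112,14),
"tailT_l":(45,-16,46),"tailT_r":(45,-72,46)}
P=O+cr.apply(np.array(list(pts.values()))/1000.)
a=proj("top",P);b=proj("scene",P)
for k,x,y in zip(pts,a,b): print(k,((x-180+.5)*4.25-.5).round(),x.round(1),y.round(1))
v=cv2.resize(im[180:320,180:360],None,fx=4.25,fy=4.25); 
for x in a: cv2.circle(v,tuple(int(t) for t in ((x-180+.5)*4.25-.5)),3,(0,255,255),1)
s=cv2.imread("pics/scene0.png")[150:280,200:400]; s=cv2.resize(s,None,fx=3.8,fy=3.8)
for x in b: cv2.circle(s,tuple(int(t) for t in ((x-[200,150]+.5)*3.8-.5)),3,(0,255,255),1)
cv2.imwrite("pics/chkt.png",v);cv2.imwrite("pics/chks.png",s)
E
```

```text
Traceback (most recent call last):
ValueError: min() iterable argument is empty
```

```bash
cat > fit.py <<'E'
from h import *
im=cv2.imread("pics/top0.png"); g=cv2.cvtColor(im,cv2.COLOR_BGR2GRAY)
B=[]
for c in((208,488),(619,340)):
    u,v=[(q+.5)/4.25-.5+180 for q in c]
    u0,v0=int(u)-10,int(v)-8
    z=cv2.resize(g[v0:v0+18,u0:u0+21],None,fx=8,fy=8,interpolation=cv2.INTER_CUBIC)
    t,m=cv2.threshold(z,0,1,cv2.THRESH_BINARY_INV|cv2.THRESH_OTSU)
    m=cv2.morphologyEx(m,cv2.MORPH_CLOSE,np.ones((17,17))); m=cv2.morphologyEx(m,cv2.MORPH_OPEN,np.ones((33,33)))
    n,l,s,ce=cv2.connectedComponentsWithStats(m)
    for i in range(1,n): print("man",(u,v),"otsu",t,"mask",(ce[i]+.5)/8-.5+[u0,v0],s[i]/8)
    B.append(ray("top",(u,v),.0517))
l,r=B; d=l-r; yaw=np.arctan2(-d[0],d[1]); print("len",np.hypot(*d[:2]),"yaw",np.degrees(yaw),l,r)
cr=R.from_euler("ZY",[yaw,-np.radians(25)])
O=(l+r)/2-cr.apply([-.055,0,.022]); print("O",O)
np.savez("cradle.npz",yaw=yaw,O=O)
pts={"noseT_l":(-45,-16,46),"noseT_r":(-45,-72,46),"front_l":(-85,80,0),"front_r":(-85,-80,0),"noseS_l":(-45,72,26),"noseS_r":(-45,16,26),"bl":(-55,94,22),"br":(-55,-94,22),"railR":(-85,-112,14),"railL":(-85,112,14),
"tailT_l":(45,-16,46),"tailT_r":(45,-72,46)}
P=O+cr.apply(np.array(list(pts.values()))/1000.)
a=proj("top",P);b=proj("scene",P)
v=cv2.resize(im[180:320,180:360],None,fx=4.25,fy=4.25)
for x in a: cv2.circle(v,tuple(int(t) for t in ((x-180+.5)*4.25-.5)),3,(0,255,255),1)
s=cv2.imread("pics/scene0.png")[150:280,200:400]; s=cv2.resize(s,None,fx=3.8,fy=3.8)
for x in b: cv2.circle(s,tuple(int(t) for t in ((x-[200,150]+.5)*3.8-.5)),3,(0,255,255),1)
cv2.imwrite("pics/chkt.png",v);cv2.imwrite("pics/chks.png",s)
E
python3 fit.py
```

```text
man (228.55882352941177, 294.44117647058823) otsu 85.0 mask [227.97279146 294.69957154] [   0.      0.     21.     18.   2217.25]
man (325.2647058823529, 259.61764705882354) otsu 80.0 mask [324.54602224 259.2489055 ] [   0.       0.      19.625   18.    2205.625]
len 0.18631895320127959 yaw 20.013001010553843 [0.45081324 0.15904363 0.0517    ] [ 0.5145778  -0.01602445  0.0517    ]
O [0.5382686  0.09175082 0.05500523]
```

View pics/chkt.png

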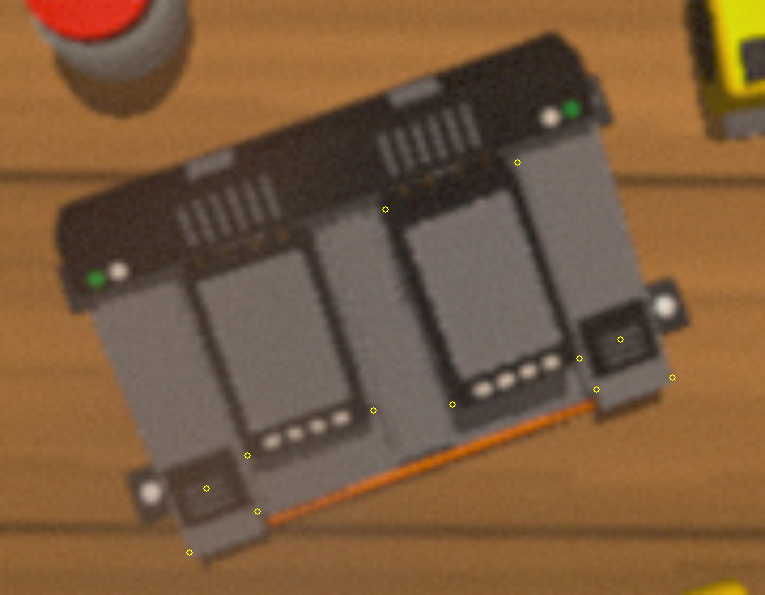

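View pics/chks.png

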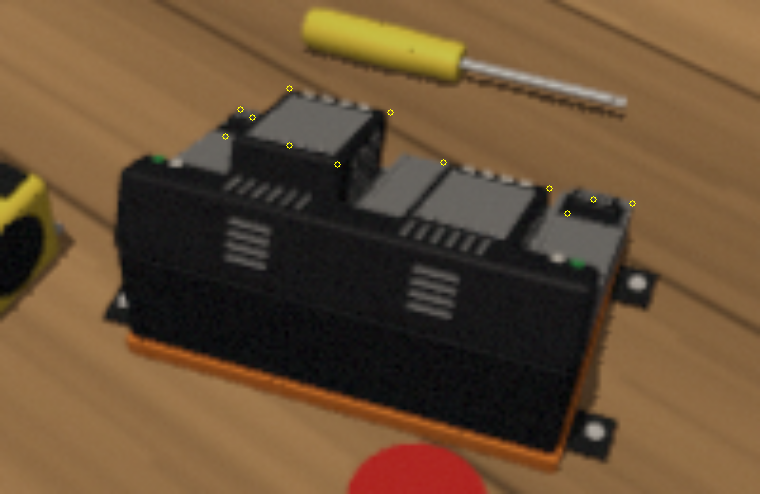

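The fit agrees with the pack corners and rail ends to about 3 mm (button spacing 186 against 188, yaw 20°). Next I'll work out the tool target: finger A on the right button, finger B downslope of the nose.

```bash
cat > goal.py <<'E'
from h import *
from cell import env
import sys
def report(s,goal=(.4844,-.0013),yawy=138.):
    Rt=R.from_rotvec(s["eef_rot"]); M=Rt.as_matrix(); ang=np.degrees(np.arctan2(M[1,1],M[0,1]))
    d=np.array([*goal,s["eef_pos"][2]])-s["eef_pos"]
    print("t",s["t"],"pos",s["eef_pos"].round(4),"yang",ang.round(1),"zax",M[:,2].round(3),"w",round(s["gripper_width"],4),"f",s["ft_force"].round(1),"j6",s["joint_pos"].round(2))
    print("tool shift units",(M.T@d/.02).round(2),"xdir",M[:,0].round(3))
    for k in(yawy,yawy-180): 
        t=(k-ang+180)%360-180; print("turn about world z",t,"-> units about tool z",-np.radians(t)/.5)
if __name__=="__main__": report(env.sense())
E
python3 goal.py
```

```text
t 0.1 pos [0.2085 0.5884 0.2301] yang 70.5 zax [-0.001 -0.002 -1.   ] w 0.0858 f [ 0.5 -0.2 -0.3] j6 [ 1.12  0.22  1.61  0.    1.31 -0.11]
tool shift units [-22.85 -23.18   0.04] xdir [-0.942  0.334  0.   ]
turn about world z 67.52617249057468 -> units about tool z -2.3571080824602957
turn about world z -112.47382750942532 -> units about tool z 3.926077224719291
```

>>> send_rows:
  steps:
    - [[-0.95,-0.96,0,0],[-0.95,-0.96,0,0],[-0.95,-0.96,0,0],[-0.95,-0.96,0,0],[-0.95,-0.96,0,0],[-0.95,-0.96,0,0],[-0.95,-0.96,0,0],[-0.95,-0.96,0,0]]
  claw: 0.5
  newtons: 60

```text
t: 0.9
eef_pos: [0.3008, 0.3922, 0.2307]
eef_rot: [-0.532, -3.096, 0.001]
ft_force: [0.2, 0.3, 0.9]
gripper_width: 0.0428
grip_force: 0.0
```

>>> send_rows:
  steps:
    - [[-0.95,-0.96,0,0],[-0.95,-0.96,0,0],[-0.95,-0.96,0,0],[-0.95,-0.96,0,0],[-0.95,-0.96,0,0],[-0.95,-0.96,0,0],[-0.95,-0.96,0,0],[-0.95,-0.96,0,0]]

```text
t: 1.7
eef_pos: [0.3927, 0.1968, 0.2309]
eef_rot: [-0.533, -3.096, 0.0]
ft_force: [-0.1, -0.7, 0.9]
gripper_width: 0.0425
grip_force: 0.0
```

>>> send_rows:
  steps:
    - [[-0.95,-0.96,0,0],[-0.95,-0.96,0,0],[-0.95,-0.96,0,0],[-0.95,-0.96,0,0],[-0.95,-0.96,0,0],[-0.95,-0.96,0,0],[-0.95,-0.96,0,0],[-0.95,-0.96,0,0]]

```text
t: 2.5
eef_pos: [0.4845, 0.0013, 0.2308]
eef_rot: [-0.533, -3.095, -0.0]
ft_force: [0.7, 0.2, -0.3]
gripper_width: 0.0426
grip_force: 0.0
```

>>> send_rows:
  steps:
    - [[0,0,0,0.28],[0,0,0,0.28],[0,0,0,0.28],[0,0,0,0.28],[0,0,0,0.28],[0,0,0,0.28],[0,0,0,0.28]]

```text
t: 3.2
eef_pos: [0.4841, 0.0024, 0.2307]
eef_rot: [-1.934, -2.475, 0.001]
ft_force: [-0.2, 0.9, 0.3]
gripper_width: 0.0431
grip_force: 0.0
```

>>> send_rows:
  steps:
    - [[0,0,0,0.28],[0,0,0,0.28],[0,0,0,0.28],[0,0,0,0.28],[0,0,0,0.28],[0,0,0,0.28],[0,0,0,0.28],[0,0,0,0]]

```text
t: 4.0
eef_pos: [0.4842, 0.0024, 0.2308]
eef_rot: [-2.867, -1.282, 0.001]
ft_force: [0.0, 0.6, -0.6]
gripper_width: 0.043
grip_force: 0.0
```

```bash
python3 goal.py
```

```text
t 4.0 pos [0.4842 0.0024 0.2308] yang -41.8 zax [-0.001  0.    -1.   ] w 0.043 f [ 0.   0.6 -0.6] j6 [-0.14 -0.09  1.94 -0.    1.29  0.59]
tool shift units [-0.13  0.13 -0.  ] xdir [ 0.667  0.745 -0.001]
turn about world z 179.8115605441476 -> units about tool z -6.276607529289005
turn about world z -0.18843945585243205 -> units about tool z 0.006577777890582874
```

>>> send_rows:
  steps:
    - [[-0.13,0.13,0.9,0],[0,0,0.9,0],[0,0,0.9,0],[0,0,0.9,0],[0,0,0.9,0],[0,0,0.9,0],[0,0,0.9,0],[0,0,0.9,0]]

```text
t: 4.8
eef_pos: [0.4846, -0.0013, 0.0864]
eef_rot: [-2.866, -1.287, 0.0]
ft_force: [-0.0, -0.6, -0.3]
gripper_width: 0.0427
grip_force: 0.0
```

```bash
python3 goal.py; python3 - <<'E'
from cell import env
import cv2,numpy as np
a=env.get_image("wrist")["img"];cv2.imwrite("pics/w1.png",a)
t=env.get_image("top")["img"][180:320,180:360]; cv2.imwrite("pics/t1.png",cv2.resize(t,None,fx=4.25,fy=4.25))
s=env.get_image("scene")["img"][110:260,190:390]; cv2.imwrite("pics/s1.png",cv2.resize(s,None,fx=3.8,fy=3.8))
E
```

```text
t 4.8 pos [ 0.4846 -0.0013  0.0864] yang -41.6 zax [-0.  0. -1.] w 0.0427 f [-0.  -0.6 -0.3] j6 [-0.15  0.1   2.05 -0.    0.99  0.58]
tool shift units [-0.01 -0.01  0.  ] xdir [ 0.664  0.747 -0.   ]
turn about world z 179.62803877653403 -> units about tool z -6.270201411101131
turn about world z -0.3719612234659735 -> units about tool z 0.012983896078455263
```

View pics/w1.png

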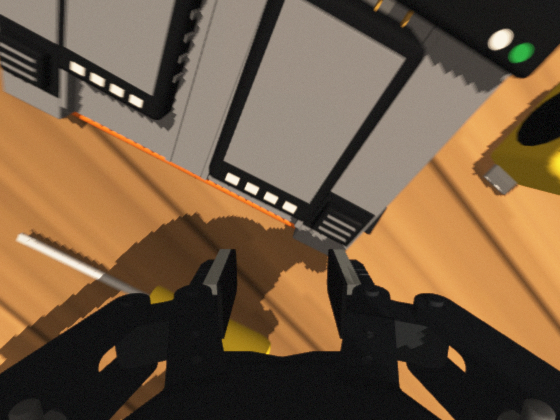

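View pics/s1.png

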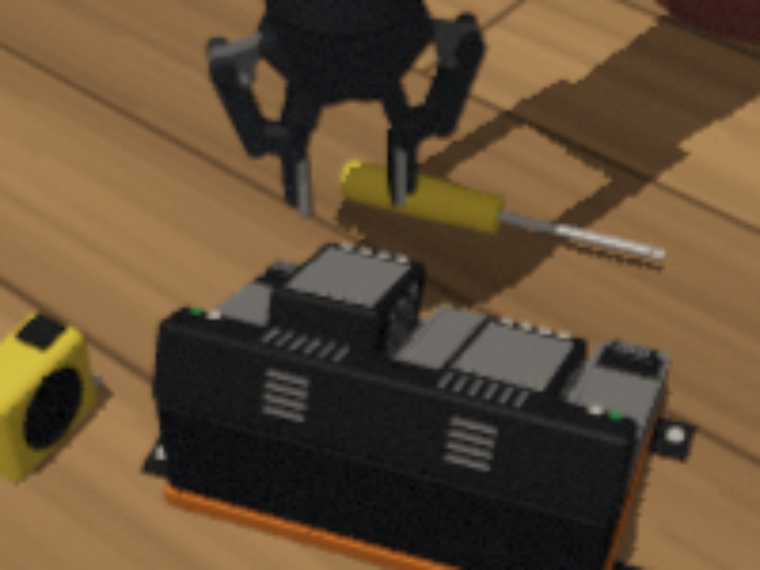

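The wrist view shows the fingers straddling correctly: right finger at about (345,255), below the button at about (342,222), and left finger in front of the pack nose (contacts at 230-290, 180-208). The scene view confirms both packs are home. I'll check my geometry against the wrist calibration.

```bash
python3 - <<'E'
from h import *
from cell import env
d=env.get_image("wrist");K=d["camera_matrix"];C["wrist"]=(K[0,0],K[0,2],K[1,2],d["position"],d["attitude"])
c=np.load("cradle.npz");O=c["O"];cr=R.from_euler("ZY",[float(c["yaw"]),-np.radians(25)])
for n,p in {"button_r":(-55,-94,22),"btn_up_in":(-45,-82,22),"btn_dn_in":(-65,-82,22),"btn_up_out":(-45,-106,22),"noseTl":(-45,-16,46),"noseTr":(-45,-72,46),"front_r":(-85,-80,0),"btn_l":(-55,94,22)}.items():
    print(n,proj("wrist",O+cr.apply(np.array(p)/1000)).round(1))
s=env.sense();M=R.from_rotvec(s["eef_rot"]).as_matrix()
for y in(-.0215,.0215,-.031,.031):
  for x in(-.011,.011):
    for z in(-.006,): print(x,y,proj("wrist",s["eef_pos"]+M@[x,y,z]).round(1))
b=cv2.resize(d["img"][150:330,180:400],None,fx=3.3,fy=3.3); cv2.imwrite("pics/w2.png",b)
E
```

```text
button_r [[341.  225.5]]
btn_up_in [[332.1 204.1]]
btn_dn_in [[314.2 227. ]]
btn_up_out [[369.2 223.9]]
noseTl [[205.8 168.8]]
noseTr [[310.4 223.2]]
front_r [[301.2 223.6]]
btn_l [[19.3 56.1]]
-0.011 -0.0215 [[237.1 292.8]]
0.011 -0.0215 [[235.4 248.5]]
-0.011 0.0215 [[329.7 292.9]]
0.011 0.0215 [[331.6 248.6]]
-0.011 -0.031 [[216.7 292.8]]
0.011 -0.031 [[214.1 248.5]]
-0.011 0.031 [[350.1 292.9]]
0.011 0.031 [[352.8 248.6]]
```

View pics/w2.png

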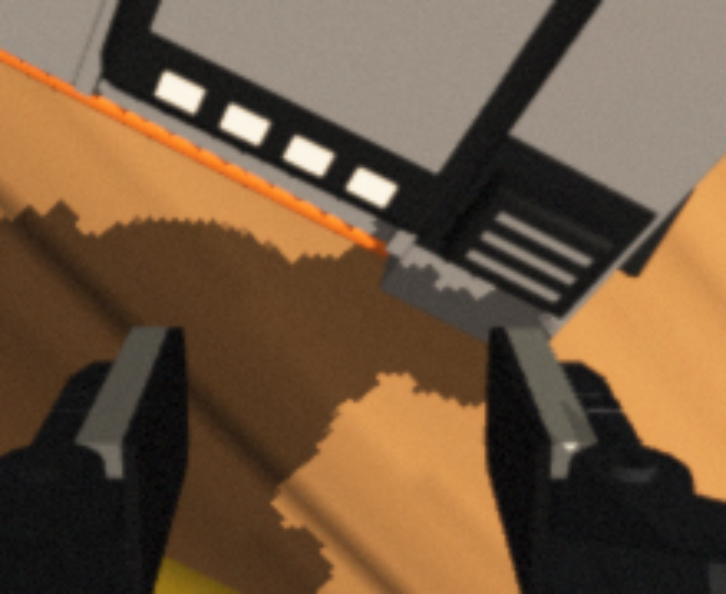

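The geometry agrees within about 2 mm, with the cap roughly 1-2 mm further outward. I'll descend with a 2 mm outward correction, then press in small steps while watching the force.

>>> send_rows:
  steps:
    - [[0,0.1,0.6,0],[0,0,0.6,0],[0,0,0,0]]

```text
t: 5.3
eef_pos: [0.4848, -0.0025, 0.0616]
eef_rot: [-2.866, -1.282, 0.005]
ft_force: [-0.8, -0.0, -0.6]
gripper_width: 0.0428
grip_force: 0.0
```

>>> send_rows:
  steps:
    - [[0,0,0.1,0],[0,0,0.1,0],[0,0,0.1,0],[0,0,0,0]]

```text
t: 5.7
eef_pos: [0.4863, -0.0026, 0.0572]
eef_rot: [-2.868, -1.282, 0.0]
ft_force: [-0.4, 0.2, 0.6]
gripper_width: 0.0424
grip_force: 0.0
```

>>> send_rows:
  steps:
    - [[0,0,0.1,0],[0,0,0,0]]

```text
t: 5.9
eef_pos: [0.4863, -0.0026, 0.0552]
eef_rot: [-2.868, -1.282, 0.0]
ft_force: [-0.4, -0.7, -0.6]
gripper_width: 0.0429
grip_force: 0.0
```

>>> send_rows:
  steps:
    - [[0,0,0.1,0],[0,0,0,0]]

```text
t: 6.1
eef_pos: [0.4862, -0.0026, 0.0531]
eef_rot: [-2.868, -1.282, 0.0]
ft_force: [-0.2, -0.4, 0.5]
gripper_width: 0.043
grip_force: 0.0
```

>>> send_rows:
  steps:
    - [[0,0,0.1,0],[0,0,0,0]]

```text
t: 6.3
eef_pos: [0.4861, -0.0026, 0.051]
eef_rot: [-2.868, -1.282, 0.001]
ft_force: [0.3, 0.4, -0.2]
gripper_width: 0.0431
grip_force: 0.0
```

>>> send_rows:
  steps:
    - [[0,0,0.1,0],[0,0,0,0]]

```text
t: 6.5
eef_pos: [0.4864, -0.0027, 0.0493]
eef_rot: [2.868, 1.282, -0.0]
ft_force: [-0.7, -0.1, 1.6]
gripper_width: 0.043
grip_force: 0.7
```

>>> send_rows:
  steps:
    - [[0,0,0.1,0],[0,0,0,0]]

```text
t: 6.7
eef_pos: [0.4867, -0.0028, 0.0475]
eef_rot: [2.868, 1.282, 0.001]
ft_force: [-1.1, 0.4, 3.1]
gripper_width: 0.0427
grip_force: 1.3
```

>>> send_rows:
  steps:
    - [[0,0,0.1,0],[0,0,0,0]]

```text
t: 6.9
eef_pos: [0.4866, -0.0028, 0.0454]
eef_rot: [2.868, 1.282, 0.001]
ft_force: [-1.0, -0.7, 2.8]
gripper_width: 0.0428
grip_force: 1.6
```

>>> send_rows:
  steps:
    - [[0,0,0.1,0],[0,0,0,0],[0,0,0,0]]

```text
t: 7.2
eef_pos: [0.4856, -0.0028, 0.0431]
eef_rot: [-2.868, -1.283, 0.003]
ft_force: [-2.9, -1.0, 4.1]
gripper_width: 0.0427
grip_force: 2.7
```

>>> send_rows:
  steps:
    - [[0,0,0.1,0],[0,0,0,0]]

```text
t: 7.4
eef_pos: [0.4857, -0.0028, 0.0411]
eef_rot: [-2.868, -1.282, 0.002]
ft_force: [-3.3, -1.2, 5.7]
gripper_width: 0.0429
grip_force: 3.3
```

>>> send_rows:
  steps:
    - [[0,0,0.07,0],[0,0,0,0],[0,0,0,0]]

```text
t: 7.7
eef_pos: [0.4859, -0.0028, 0.0406]
eef_rot: [-2.867, -1.283, 0.003]
ft_force: [-5.1, -0.4, 10.4]
gripper_width: 0.0431
grip_force: 6.4
```

```bash
python3 goal.py; python3 - <<'E'
from cell import env
import cv2,numpy as np
a=env.get_image("wrist")["img"][100:340,140:440]
t=env.get_image("top")["img"][180:320,180:360]
s=env.get_image("scene")["img"][140:260,210:390]
o=[cv2.resize(i,(400,300),interpolation=cv2.INTER_CUBIC) for i in(a,t,s,a*0)]
cv2.imwrite("pics/m3.png",np.vstack([np.hstack(o[:2]),np.hstack(o[2:])]))
E
```

```text
t 7.7 pos [ 0.4859 -0.0028  0.0406] yang -41.8 zax [-0.002 -0.    -1.   ] w 0.0431 f [-5.1 -0.4 10.4] j6 [-0.15  0.19  2.06 -0.    0.9   0.58]
tool shift units [ 0.01 -0.11  0.  ] xdir [ 0.666  0.746 -0.001]
turn about world z 179.7962601362549 -> units about tool z -6.276073444299753
turn about world z -0.20373986374511333 -> units about tool z 0.007111862879833705
```

View pics/m3.png

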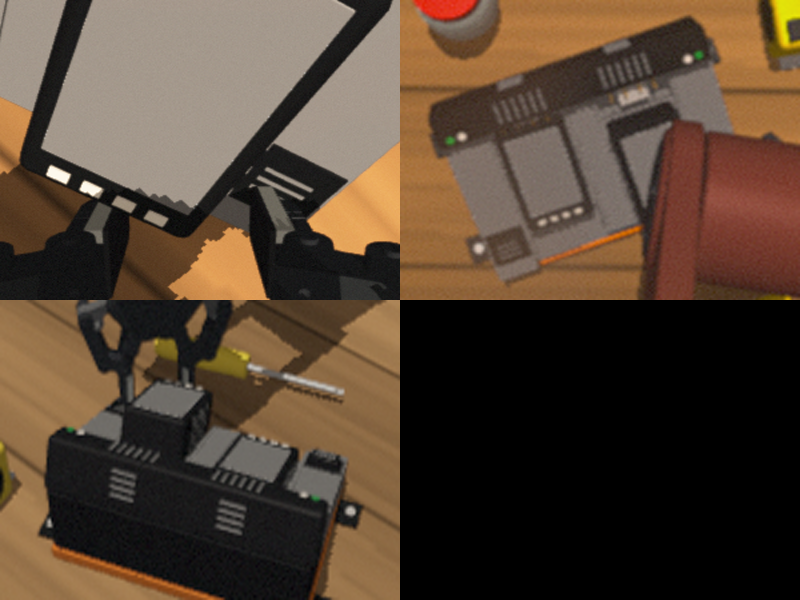

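The pack has slid and is stopped against finger B (contact near (110,210) in the wrist tile). Finger A is on the cap, and the sharp force rise means the button has bottomed. The slim pack is home. I'll measure how far the pack slid.

>>> send_rows:
  steps:
    - [[0,0,0,0],[0,0,0,0],[0,0,0,0],[0,0,0,0],[0,0,0,0]]

```text
t: 8.35
eef_pos: [0.4859, -0.0028, 0.0406]
eef_rot: [-2.867, -1.283, 0.002]
ft_force: [-6.4, -1.1, 10.5]
gripper_width: 0.0427
grip_force: 6.4
```

```bash
python3 - <<'E'
from h import *
from cell import env
d=env.get_image("wrist");K=d["camera_matrix"];C["wrist"]=(K[0,0],K[0,2],K[1,2],d["position"],d["attitude"])
c=np.load("cradle.npz");O=c["O"];cr=R.from_euler("ZY",[float(c["yaw"]),-np.radians(25)])
f,cx,cy,o,a=C["wrist"];n=cr.apply([0,0,1]);o=np.array(o)
for p in((279,276),(157,222),(409,107)):   # nose right, nose left, tail-right edge
    r=R.from_rotvec(a).apply([(p[0]-cx)/f,(p[1]-cy)/f,1]); t=(.046-n@(o-O))/(n@r); print(p,(cr.inv().apply(o+t*r-O)*1000).round(1))
prev=cv2.imread("pics/m3.png")[:300,:400]; now=cv2.resize(d["img"][100:340,140:440],(400,300),interpolation=cv2.INTER_CUBIC)
print("change",cv2.absdiff(prev,now)[:240].mean(),env.sense()["ft_force"],env.sense()["t"])
# bay-right button cap in this picture
print(proj("wrist",O+cr.apply([-.055,-.095,.015])))
E
```

```text
(279, 276) [-59.1 -65.4  46. ]
(157, 222) [-61.8 -16.4  46. ]
(409, 107) [ 14.9 -64.9  46. ]
change 1.9091006944444444 [-5.60535296 -1.54231853 10.06394356] 8.4
[[354.19270387 247.95541169]]
```

```bash
python3 -c "
from cell import env
print(env.sign_off())"
```

```text
the job is handed in; nothing more can be done
None
```

I handed the job in with the right-bay button held fully down by one finger and the tall pack at rest against the other, about 16 mm down from home by my camera estimate. The slim pack is still latched and nothing else was touched; the judge's result was not shown.

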